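Line up the crystal-press dies by size

ROBOT

A 7-joint arm with a two-finger parallel gripper is mounted at the origin on the work surface. World frame = base frame: x ahead of the robot, y to its left, z up, the work surface at z = 0. Lengths are in m, angles in rad, forces in N, time in s.
With the tool pointing down it reaches from about 0.4 to 0.85 m from the base axis. Payload 6.9 kg.
Tool frame: the origin (TCP) lies midway between the tips of the shut fingers; the grasp point (between the pads) lies behind it (ctrl.pinch_z is the z of the grasp point in the tool frame, in m); z points along the fingers, y is the line along which they close (so a half turn about z gives the same grasp; the last joint's range is limited). The gripper opens to 85 mm and grips with 20 to 120 N. Pads are 22 mm wide; open, the fingers measure 114 mm over their backs; the gripper's body (76 mm by 85 mm) begins 54 mm behind the grasp point. The pads swing forward as they close: fully open they stand 13 mm farther back than shut.
Start: joints at [-1.21, 0.507, -0.238, 1.5, 0.126, 1.149, -0.155], TCP at [0.158, 0.605, 0.231] pointing down, gripper open.
Joint ranges: [-3.08, 3.08], [-0.24, 2.05], [-1.43, 1.35], [0, 2.5], [-1.52, 4.66], [0.17, 1.96], [-2.89, 2.89]. Speed limits (rad/s): [2.39, 2.39, 3.14, 3.14, 3.14, 3.14, 3.14].

INTERFACE

Orientations are given as a unit quaternion [w, x, y, z].
In Python, from station import ctrl, get_state, vision, ticket, models gives the robot as it stands. Calls block until the motion is done:
- ctrl.movep(position, orientation): joint-space move of the TCP to a pose.
- ctrl.movel(position, frame=None, max_speed=0.15): straight line of the TCP; frame=None keeps the orientation; max_speed is the mean speed in m/s.
- ctrl.set_joints(angles): joint-space move.
- ctrl.ungrasp() and ctrl.close_gripper(force=None): open the fingers fully, or close them until they stop; force is the grip in N (None keeps the last).
- ctrl.pause(seconds).
- ctrl.ik(position, orientation): joint angles nearest the present ones, or None.
- get_state(): the state.
- vision.grab_frame(name): name is "side" or "top" or "wrist"; returns (picture, depth): 400x640x3 uint8, blue, green, red; 400x640 float32, m along the optical axis (not along the pixel's ray), 0 where there is no reading.
- vision.camera_info(name): a dict with "mtx" (3x3 intrinsics, pixels), "dist_coeffs" ([k1, k2, p1, p2, k3] as OpenCV has them; the pictures are not rectified), "R" (3x3) and "t" (3): a world point X has camera coordinates R X + t; the wrist camera has in their place "hand_eye" (4x4, takes a point from camera to tool coordinates, whose origin is the TCP and whose axes are the flange's). Camera axes: x right, y down, z forward; pixel columns grow to the right and rows downward; lengths in m; the calibration is good to about 2 mm. A picture is of the moment at which its call begins: read the wrist's pose just before it. camera_info takes no time and is no camera call.
A pose or a line that the arm cannot do raises ctrl.Unreachable and nothing moves.
- ticket.close_job(): hands the job in; it is judged then, once.
Trained networks look in the newest picture that a camera, given by its name, has taken for a name from the list of things; names that differ only in an ending like _2 or _b are one class to them, and where a whole thing is asked for, a point or a joint stands for the part that bears it (a point fixed in the world has none). Each returns a list of dicts, best first, with "p" (0 to 1); they miss things now and then, are a little off and sometimes report something else, mostly with a low value. They report only what shows in the picture. A call takes as long as a camera call. They do not tell look-alikes from the thing itself.
- models.recognise(camera, target): "point" ([column, row] in pixels, amid what is visible of it).
- models.masks_of(camera, target): "mask" (400x640 bool, what is visible of it) and "point" ([column, row] in pixels, amid what is visible of it).
The state is a dict: "time": time; "qpos": joint angles; "qd": joint speeds; "tau": joint torques, N m; "tcp_pos": TCP position; "eef_rot": TCP orientation; "contact_force": force on the tool from outside, world axes, zero at the start; "wrist_torque": the same for the moment, N m; "width": finger opening in m; "gripper_force": force on a finger pad.
Only numpy, scipy, OpenCV 4.12 (cv2) and the standard library are available. Lean on these libraries where they do the work, as an engineer would, in place of code of your own. Each camera call takes 0.05 s, during which the arm holds its last target. There are 200 camera calls.

TASK

Line up the four loose round black pressing dies in order of diameter on the row of ring marks on the yellow mat, one die standing upright and centred on each mark: the widest on the end mark nearest the crystal press, the narrowest on the end farthest from it. Leave the chrome loupe standing where it is.

Things in the scene. Friction and masses are not known exactly. Their poses are not given: they have to be found in the camera images.
- die54: The widest of four pressing dies: an upright black plastic disc 54 mm in diameter and 25 mm high with straight sides, a grey ring and a small brass centre on its flat top. Loose, 12 to 100 g. Origin at the centre of its underside, z axis up; stands on the worktop (height 0) at the start. Can be gripped from above at any yaw.
- die44: The second widest of four pressing dies: an upright black plastic disc 44 mm in diameter and 25 mm high with straight sides, a grey ring and a small brass centre on its flat top. Loose, 12 to 100 g. Origin at the centre of its underside, z axis up; stands on the worktop (height 0) at the start. Can be gripped from above at any yaw.
- die34: The second narrowest of four pressing dies: an upright black plastic disc 34 mm in diameter and 25 mm high with straight sides, a grey ring and a small brass centre on its flat top. Loose, 12 to 100 g. Origin at the centre of its underside, z axis up; stands on the worktop (height 0) at the start. Can be gripped from above at any yaw.
- die24: The narrowest of four pressing dies: an upright black plastic disc 24 mm in diameter and 25 mm high with straight sides, a grey ring and a small brass centre on its flat top. Loose, 12 to 100 g. Origin at the centre of its underside, z axis up; stands on the worktop (height 0) at the start. Can be gripped from above at any yaw.
- mark1: The first (left end, +y) of four identical black ring marks, 64 mm across outside, 58 inside, 75 mm apart in a straight row along the middle of the fixed yellow mat (310 x 100 x 3 mm). Origin: ring centre, on the mat's top face 3 mm above the worktop; y axis along the row towards mark1's end, x axis across the row, away from the robot. The row is turned up to 0.25 rad.
- mark2: The second from the left (+y) end of four identical black ring marks, 64 mm across outside, 58 inside, 75 mm apart in a straight row along the middle of the fixed yellow mat (310 x 100 x 3 mm). Origin: ring centre, on the mat's top face 3 mm above the worktop; y axis along the row towards mark1's end, x axis across the row, away from the robot. The row is turned up to 0.25 rad.
- mark3: The third from the left (+y) end of four identical black ring marks, 64 mm across outside, 58 inside, 75 mm apart in a straight row along the middle of the fixed yellow mat (310 x 100 x 3 mm). Origin: ring centre, on the mat's top face 3 mm above the worktop; y axis along the row towards mark1's end, x axis across the row, away from the robot. The row is turned up to 0.25 rad.
- mark4: The fourth (right end, -y) of four identical black ring marks, 64 mm across outside, 58 inside, 75 mm apart in a straight row along the middle of the fixed yellow mat (310 x 100 x 3 mm). Origin: ring centre, on the mat's top face 3 mm above the worktop; y axis along the row towards mark1's end, x axis across the row, away from the robot. The row is turned up to 0.25 rad.
- press: The lever-operated steel crystal press, fixed, about 330 mm high with its lever raised, on a 180 x 120 mm base; it stands at the back either on the left (y about +0.42 m) or on the right (y about -0.42 m), the cedar watch box then standing on the other side. Origin at the middle of the lower front edge of the base (the edge towards the robot).
- loupe: A chrome loupe standing upright on the worktop, round, 30 mm across at most and 34 mm high, with a glass top; loose, about 45 g, not to be moved. Origin at the centre of its underside.
Mind the look-alikes: they are no part of the job. Leave any blue, pink or purple look-alike of the die44 alone.

How it is judged:
At the end, for the whole second after the job is handed in: Every die stands upright (within 0.12 rad) on the mat, its centre within 12 mm of the centre of its own mark, widest to narrowest starting at the end nearest the press (press on the left: 54, 44, 34, 24 mm on marks 1 to 4; press on the right: on marks 4 to 1); all released and at rest (((world y of press above 0.2 m and horizontal distance between die54 and mark1 below 0.012 m and horizontal distance between die44 and mark2 below 0.012 m and horizontal distance between die34 and mark3 below 0.012 m and horizontal distance between die24 and mark4 below 0.012 m) or (world y of press below -0.2 m and horizontal distance between die54 and mark4 below 0.012 m and horizontal distance between die44 and mark3 below 0.012 m and horizontal distance between die34 and mark2 below 0.012 m and horizontal distance between die24 and mark1 below 0.012 m)) and angle between each of die54, die44, die34, die24's own z axis and vertical below 0.12 rad and height (world z) of die54 between 0 and 0.007 m and linear speed of each of die54, die44, die34, die24 below 0.02 m/s and contact force between each of die54, die44, die34, die24 and the fingers below 0.1 N and height (world z) of die44 between 0 and 0.007 m and height (world z) of die34 between 0 and 0.007 m and height (world z) of die24 between 0 and 0.007 m); the robot touches nothing.
It fails at once if the loupe is moved by more than 20 mm or knocked over (distance of loupe from where it was at the start of the episode above 0.02 m or angle between loupe's own z axis and vertical above 0.5 rad).
It also fails if it takes over 88 s, if anything falls off the work surface, if the arm or the gripper's body presses on something with over 40 N, if the wrist force passes 120 N, or if a joint passes its speed limit or range.

## Working session

There is one attempt and no reset: what is moved stays moved. The work goes in short steps, each a Python script; the robot and the scene stay as the last script left them, time stands still between calls to the robot, and variables do not carry over. Pictures are saved under pics/ and viewed, at most 14 in all, crops included, and the job is handed in when it is done.

```bash
mkdir -p pics; ls; python3 - <<'E'
from station import ctrl,get_state,vision
import cv2
for n in("top","side"):
    p,d=vision.grab_frame(n); cv2.imwrite(f"pics/{n}0.png",p)
    i=vision.camera_info(n); print(n,i)
print(vision.camera_info("wrist")["hand_eye"],ctrl.pinch_z,get_state()["eef_rot"],get_state()["time"])
E
```

```text
pics
top {'mtx': array([[378.36185442,   0.        , 315.15309352],
       [  0.        , 378.36185442, 198.71942645],
       [  0.        ,   0.        ,   1.        ]]), 'dist_coeffs': array([-0.04179393,  0.        ,  0.        ,  0.        ,  0.        ]), 'R': array([[-0.05118408, -0.99868746, -0.00188479],
       [-0.97860668,  0.0505313 , -0.19943807],
       [ 0.19927154, -0.00836358, -0.97990862]]), 't': array([0.01257808, 0.63044435, 0.855055  ])}
side {'mtx': array([[369.73162458,   0.        , 318.93795013],
       [  0.        , 369.73162458, 198.64483782],
       [  0.        ,   0.        ,   1.        ]]), 'dist_coeffs': array([-0.02179767,  0.        ,  0.        ,  0.        ,  0.        ]), 'R': array([[ 0.75573454, -0.65458644, -0.019542  ],
       [-0.42465588, -0.46712163, -0.77554159],
       [ 0.49853052,  0.5944022 , -0.63099394]]), 't': array([-0.48159888,  0.303815  ,  0.73904773])}
[[-1.33296524e-05 -9.56728572e-01 -2.90981853e-01  7.57439540e-02]
 [ 9.99999931e-01 -1.20392096e-04  3.50031816e-04 -7.12746915e-04]
 [-3.69917355e-04 -2.90981829e-01  9.56728508e-01 -1.41518070e-01]
 [ 0.00000000e+00  0.00000000e+00  0.00000000e+00  1.00000000e+00]] -0.0187 [-9.53507733e-05  1.27555776e-01  9.91831072e-01 -8.00381690e-04] 0.1
```

View pics/top0.png

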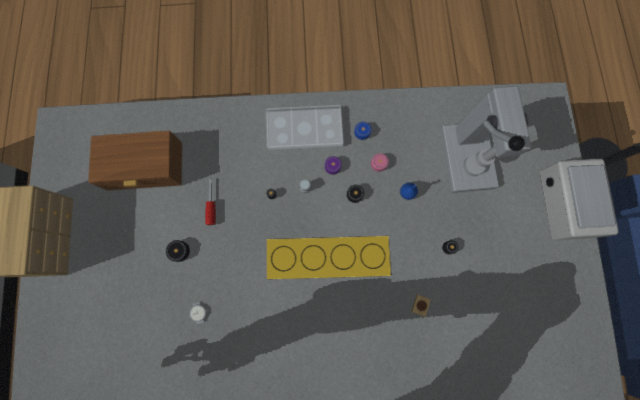

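View pics/side0.png

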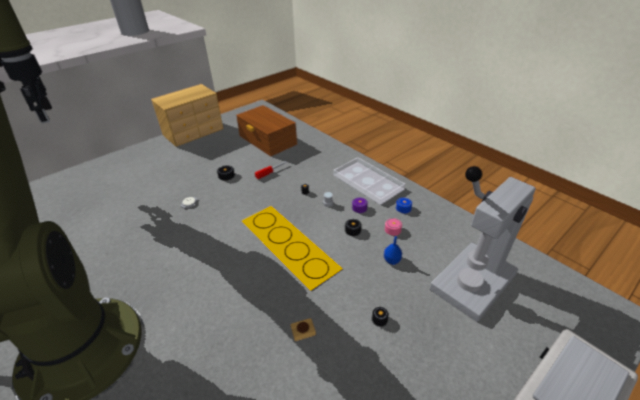

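The top view shows the press on the right at (470,160), so the order is 54→mark4 (373,256), 44→mark3 (343,256), 34→mark2 (313,257) and 24→mark1 (284,258).

Things that could be taken for a die:
- Black discs at (177,250), (355,193), (450,246) and (271,194), which fit the description.
- Look-alikes: purple (333,164), pink (380,162), blue (363,130).
- Others: the blue blower (409,191), the brown square (422,305), the white pot (198,313) and the loupe (305,186).

I choose the four black discs and will check them in a close crop.

```bash
cat > h.py <<'E'
import numpy as np,cv2
from station import ctrl,get_state,vision,models,ticket
from scipy.spatial.transform import Rotation as Rn
def campose(name,s=None):
    i=vision.camera_info(name)
    if name!="wrist": return i,i["R"].T,-i["R"].T@i["t"]
    q=s["eef_rot"];T=np.eye(4);T[:3,:3]=Rn.from_quat([q[1],q[2],q[3],q[0]]).as_matrix();T[:3,3]=s["tcp_pos"]
    T=T@i["hand_eye"];return i,T[:3,:3],T[:3,3]
def toplane(pts,z,name,s=None):
    i,R,c=campose(name,s)
    u=cv2.undistortPoints(np.float64(pts).reshape(-1,1,2),i["mtx"],i["dist_coeffs"]).reshape(-1,2)
    d=np.c_[u,np.ones(len(u))]@R.T
    return (c+d*((z-c[2])/d[:,2])[:,None])[:,:2]
E
python3 - <<'E'
from h import *
p,d=vision.grab_frame("top")
pts=[(177,250),(355,193),(450,246),(271,194)]
cv2.imwrite("pics/crop1.png",np.hstack([cv2.resize(p[r-20:r+20,c-20:c+20],(200,200),interpolation=cv2.INTER_CUBIC) for c,r in pts]))
for n in("die54","die44","die34","die24","loupe","mark1","mark2","mark3","mark4","press"):
    for m in models.masks_of("top",n)[:8]:
        if m["p"]<.3: continue
        v,u=np.nonzero(m["mask"]); z=.025 if n[0]=="d" else .003 if n[0]=="m" else .034
        w=toplane([(u.min()-.5,v.mean()),(u.max()+.5,v.mean())],z,"top")
        print(n,round(m["p"],2),np.round(m["point"],1),toplane([m["point"]],z,"top").round(4)[0],"width",round(1e3*np.hypot(*(w[0]-w[1]))),p[m["mask"]].mean(0).round())
E
```

```text
die54 0.84 [379.7 159.4] [ 0.7333 -0.1924] width 47 [109.  92. 144.]
die54 0.79 [361.3 128.3] [ 0.821  -0.1514] width 47 [118.  69.  49.]
die54 0.77 [176.8 250.8] [0.5242 0.3292] width 60 [40. 39. 40.]
die54 0.65 [449.4 247.9] [ 0.4967 -0.3462] width 43 [43. 45. 46.]
die54 0.63 [355.4 192.7] [ 0.6484 -0.1231] width 43 [43. 43. 44.]
die54 0.48 [331.9 164. ] [ 0.7272 -0.068 ] width 44 [104.  54.  83.]
die44 0.84 [379.7 159.4] [ 0.7333 -0.1924] width 47 [109.  92. 144.]
die44 0.79 [361.3 128.3] [ 0.821  -0.1514] width 47 [118.  69.  49.]
die44 0.77 [176.8 250.8] [0.5242 0.3292] width 60 [40. 39. 40.]
die44 0.65 [449.4 247.9] [ 0.4967 -0.3462] width 43 [43. 45. 46.]
die44 0.63 [355.4 192.7] [ 0.6484 -0.1231] width 43 [43. 43. 44.]
die44 0.48 [331.9 164. ] [ 0.7272 -0.068 ] width 44 [104.  54.  83.]
die34 0.84 [379.7 159.4] [ 0.7333 -0.1924] width 47 [109.  92. 144.]
die34 0.79 [361.3 128.3] [ 0.821  -0.1514] width 47 [118.  69.  49.]
die34 0.77 [176.8 250.8] [0.5242 0.3292] width 60 [40. 39. 40.]
die34 0.65 [449.4 247.9] [ 0.4967 -0.3462] width 43 [43. 45. 46.]
die34 0.63 [355.4 192.7] [
[... 1103 characters left out ...]
[ 47. 122. 140.]
mark2 0.6 [344.2 259.6] [ 0.483  -0.0852] width 63 [ 48. 124. 143.]
mark3 0.97 [284.  256.2] [0.4992 0.0655] width 65 [ 47. 123. 141.]
mark3 0.97 [311.1 256.5] [ 0.495  -0.0026] width 63 [ 48. 124. 143.]
mark3 0.67 [369.8 254.2] [ 0.493  -0.1505] width 61 [ 47. 122. 140.]
mark3 0.6 [344.2 259.6] [ 0.483  -0.0852] width 63 [ 48. 124. 143.]
mark4 0.97 [284.  256.2] [0.4992 0.0655] width 65 [ 47. 123. 141.]
mark4 0.97 [311.1 256.5] [ 0.495  -0.0026] width 63 [ 48. 124. 143.]
mark4 0.67 [369.8 254.2] [ 0.493  -0.1505] width 61 [ 47. 122. 140.]
mark4 0.6 [344.2 259.6] [ 0.483  -0.0852] width 63 [ 48. 124. 143.]
press 0.78 [482.1 137.3] [ 0.7775 -0.4647] width 240 [116. 112. 109.]
```

View pics/crop1.png

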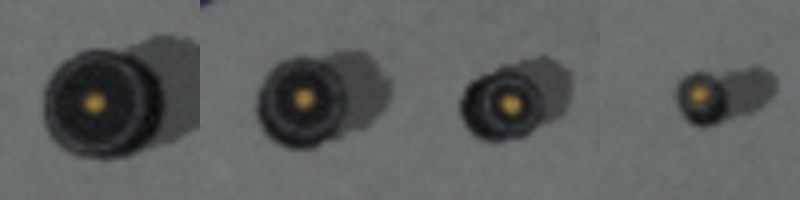

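The crop confirms four black dies with a brass centre, widest to narrowest at (177,250), (355,193), (450,246) and (271,194). Next I fit the mat, plan the poses, and look at the mat with the wrist camera.

```bash
cat >> h.py <<'E'
def quat(a):  # tool down, closing line (tool y) at world angle a
    f=(a+np.pi/2)/2; return [0,np.cos(f),np.sin(f),0]
def mat(p,name,s=None):
    h=cv2.cvtColor(p,cv2.COLOR_BGR2HSV); m=cv2.inRange(h,(20,120,40),(35,255,255))
    m=cv2.morphologyEx(m,cv2.MORPH_CLOSE,np.ones((5,5)))
    c=max(cv2.findContours(m,0,2)[0],key=cv2.contourArea)[:,0]
    w=toplane(c,.003,name,s).astype(np.float32)
    (x,y),sz,_=r=cv2.minAreaRect(w*1000); b=cv2.boxPoints(r)
    e=max(b[1]-b[0],b[2]-b[1],key=np.linalg.norm); e=e/np.linalg.norm(e); e*=np.sign(e[1])
    return np.array([x,y])/1000,e,sz
E
python3 - <<'E'
from h import *
p,d=vision.grab_frame("top")
c,e,sz=mat(p,"top"); print("top",c,e,sz,[ (c+e*k).round(4) for k in(.1125,.0375,-.0375,-.1125)])
B=toplane([(175.8,250.3),(355.4,192.2),(451.8,246.4),(270.4,192.6)],.025,"top"); print(B.round(4))
a=np.arctan2(e[1],e[0])-np.pi/2; print("a",a)
for k in(0,np.pi):
    for q in[*B,c+e*.1125,c-e*.1125]:
        for z in (.003,.13):
            j=ctrl.ik([*q,z],quat(a+k)); print(k,q.round(2),z,None if j is None else np.round(j,2))
E
```

```text
top [ 0.49168488 -0.04531609] [0.024401  0.9997022] (307.96978759765625, 98.93614959716797) [array([0.4944, 0.0672]), array([ 0.4926, -0.0078]), array([ 0.4908, -0.0828]), array([ 0.4889, -0.1578])]
[[ 0.5255  0.3318]
 [ 0.6497 -0.1232]
 [ 0.5    -0.3526]
 [ 0.6598  0.0926]]
a -0.024403453
0 [0.53 0.33] 0.003 [-0.65  0.75  0.07  1.75 -0.08  0.64 -0.55]
0 [0.53 0.33] 0.13 [-0.67  0.59  0.12  1.65 -0.08  0.91 -0.55]
0 [ 0.65 -0.12] 0.003 [ 0.03  0.8   0.22  1.64 -0.24  0.73  0.33]
0 [ 0.65 -0.12] 0.13 [-0.06  0.67  0.36  1.54 -0.27  0.98  0.36]
0 [ 0.5  -0.35] 0.003 [ 0.29  0.8   0.49  1.78 -0.55  0.7   1.05]
0 [ 0.5  -0.35] 0.13 [ 0.21  0.65  0.62  1.68 -0.44  0.95  0.97]
0 [0.66 0.09] 0.003 [-0.31  0.81  0.24  1.62 -0.26  0.74  0.02]
0 [0.66 0.09] 0.13 [-0.35  0.67  0.31  1.52 -0.23  0.99 -0.  ]
0 [0.49 0.07] 0.003 [-0.27  0.64  0.13  2.09 -0.19  0.43 -0.02]
0 [0.49 0.07] 0.13 [-0.37  0.44  0.27  1.97 -0.16  0.75 -0.03]
0 [ 0.49 -0.16] 0.003 [ 0.11  0.66  0.24  2.05 -0.33  0.47  0.57]
0 [ 0.49 -0.16] 0.13 [-0.2   0.54  0.71  1.94 -0.47  0.83  0.74]
3.141592653589793 [0.53 0.33] 0.003
[... 230 characters left out ...]
 -0.12] 0.13 [-0.39  0.92  1.15  1.54 -0.87  1.26 -2.28]
3.141592653589793 [ 0.5  -0.35] 0.003 [-0.    1.07  1.15  1.79 -1.12  1.1  -1.6 ]
3.141592653589793 [ 0.5  -0.35] 0.13 [-0.01  0.86  1.15  1.68 -0.84  1.18 -1.81]
3.141592653589793 [0.66 0.09] 0.003 [ 0.14  0.85 -0.57  1.62  0.57  0.84  2.45]
3.141592653589793 [0.66 0.09] 0.13 [ 0.13  0.7  -0.55  1.51  0.4   1.05  2.6 ]
3.141592653589793 [0.49 0.07] 0.003 [ 0.14  0.67 -0.49  2.08  0.61  0.53  2.31]
3.141592653589793 [0.49 0.07] 0.13 [ 0.16  0.46 -0.49  1.97  0.3   0.79  2.61]
3.141592653589793 [ 0.49 -0.16] 0.003 [ 0.61  0.69 -0.53  2.04  0.64  0.57  2.75]
3.141592653589793 [ 0.49 -0.16] 0.13 [-0.41  0.72  1.15  1.94 -0.79  1.02 -2.06]
```

```bash
cat >> h.py <<'E'
A=-0.0244; Q=quat(A)
def brass(p,s,guess):  # brass centre on top plane z=.025, nearest to the guess
    h=cv2.cvtColor(p,cv2.COLOR_BGR2HSV); m=cv2.inRange(h,(10,110,70),(24,255,255))
    n,l,st,ce=cv2.connectedComponentsWithStats(m)
    k=[i for i in range(1,n) if st[i,4]>15]
    if not k: return None,None
    w=toplane(ce[k],.025,"wrist",s); d=np.hypot(*(w-guess).T); i=d.argmin()
    return w[i],d[i]
E
python3 - <<'E'
from h import *
def look(xy,z):
    ctrl.movep([*xy,z],Q); s=get_state(); p,_=vision.grab_frame("wrist"); print(s["time"],s["tcp_pos"]); return s,p
s,p=look((.52,-.045),.3); cv2.imwrite("pics/w1.png",p); print(mat(p,"wrist",s))
g=np.array([.5255,.3318]); s,p2=look(g,.13); print(brass(p2,s,g)); cv2.imwrite("pics/w2.png",p2)
cv2.imwrite("pics/w12.png",cv2.resize(np.vstack([p,p2]),(480,600)))
E
```

```text
3.3417 [ 0.5201964  -0.04378546  0.29978302]
(array([ 0.49258441, -0.04384782]), array([0.02390216, 0.9997143 ], dtype=float32), (307.51275634765625, 99.4315185546875))
4.9167 [0.52673575 0.33009716 0.13080572]
(array([0.52598233, 0.33225657]), np.float64(0.0006641560129454))
```

View pics/w12.png

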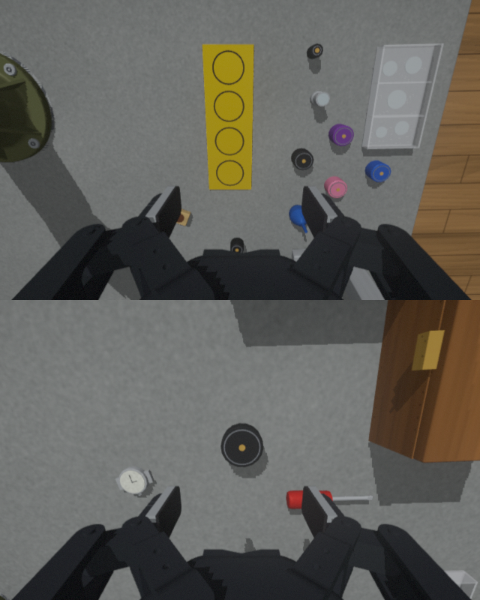

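The wrist view agrees with the top view to about 1.5 mm, with the mat at (205–255, 45–190) and die54 centred at (242,447) in the stacked picture. Nothing is near the fingers, so I pick and place die54.

```bash
cat >> h.py <<'E'
C=np.array([.4921,-.0446]); E=np.array([.0241,.9997])
MARK={i+1:C+E*k for i,k in enumerate((.1125,.0375,-.0375,-.1125))}
def goto(xy,z):  # movep, then trim the standing error away on the way down by the callers
    ctrl.movep([*xy,z],Q)
def pick(g,h,force=40):
    goto(g,.13); s=get_state(); p,_=vision.grab_frame("wrist"); w,d=brass(p,s,g); print("seen",w,d)
    if w is None or d>.012: raise SystemExit("die not found")
    ctrl.movel([*w,h],max_speed=.12); s=get_state(); print("down",s["tcp_pos"].round(4) if hasattr(s["tcp_pos"],"round") else s["tcp_pos"])
    ctrl.close_gripper(force); s=get_state(); print("width",s["width"],"F",s["gripper_force"],s["contact_force"])
    ctrl.movel([*w,.10],max_speed=.12); s=get_state(); print("lifted width",s["width"],s["contact_force"])
    return s["width"]
def place(m,h):
    m=np.asarray(m); goto(m,.10); ctrl.movel([*m,h+.0035],max_speed=.1); s=get_state(); print("place",s["tcp_pos"],"want",m,s["contact_force"])
    ctrl.pause(.2); ctrl.ungrasp(); ctrl.movel([*m,.13],max_speed=.15); print("t",get_state()["time"])
E
python3 - <<'E'
from h import *
w=pick(np.array([.526,.332]),.001)
if abs(w-.054)<.006: place(MARK[4],.001)
s=get_state();p,_=vision.grab_frame("wrist"); print(brass(p,s,MARK[4])); cv2.imwrite("pics/w3.png",p)
E
```

```text
seen [0.52612097 0.33228567] 0.0003102244763909855
down [0.5266 0.3325 0.0017]
width 0.05266247455764027 F 42.24543001328129 [-0.41244055 -0.37116447  6.60202748]
lifted width 0.052342398395112656 [-0.71325137  0.0523009  -1.38903954]
place [ 0.48870132 -0.15659251  0.00484892] want [ 0.48938875 -0.15706625] [-3.27816585  1.6539308   6.78394099]
t 12.3833
(array([ 0.48698377, -0.15772929]), np.float64(0.0024947068330842277))
```

View pics/w3.png

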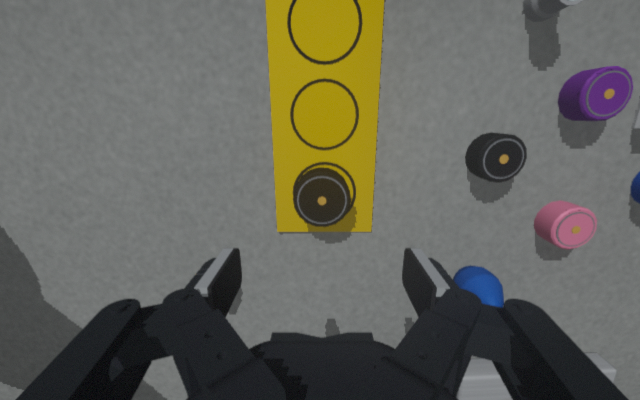

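die54 stands on mark4 at pixel (322,200), about 2 mm off. Now the other three.

```bash
python3 - <<'E'
from h import *
for g,h,D,m in(((.6497,-.1232),.002,.044,3),((.5,-.3526),.003,.034,2),((.6598,.0926),.004,.024,1)):
    w=pick(np.array(g),h)
    if abs(w-D)>.006: raise SystemExit("bad grip")
    place(MARK[m],h)
ctrl.movep([.52,-.045,.3],Q)
s=get_state();p,_=vision.grab_frame("wrist"); cv2.imwrite("pics/w4.png",p); print(s["time"])
for m in MARK: print(m,brass(p,s,MARK[m]))
E
```

```text
seen [ 0.64989132 -0.12297253] 0.0002972299124898981
down [ 0.6505 -0.1232  0.0029]
width 0.04224949173513596 F 40.559640533756465 [-0.93268294  0.90398061  6.20740465]
lifted width 0.04276742951027803 [-0.48092349  0.58430129 -0.43303613]
place [ 0.49070238 -0.08214127  0.00569833] want [ 0.49119625 -0.08208875] [-3.35380569  1.54239976  8.30509457]
t 19.3167
seen [ 0.5002858  -0.35236466] 0.00037022712070960176
down [ 0.5007 -0.3527  0.0038]
width 0.03210215164824152 F 39.78565968805924 [-1.22394775  0.23759747  5.95086567]
lifted width 0.03197718514398197 [-0.19982655  0.36108355 -0.79750542]
place [ 0.49260247 -0.00746343  0.00650798] want [ 0.49300375 -0.00711125] [-1.49016344 -0.09803002  1.03758316]
t 27.2417
seen [0.66024388 0.09244602] 0.00046983099796454365
down [0.6609 0.0924 0.0049]
width 0.022289353699360755 F 39.27491657668725 [-1.34346434  0.79941025  4.2502989 ]
lifted width 0.02232313851809768 [-0.69947288  0.39131172 -1.05178661]
place [0.49508693 0.06778368 0.00739887] want [0.49481125 0.06786625] [ 0.70730168 -0.27594527 -0.03065756]
t 34.425
35.2583
1 (array([0.49329794, 0.06832924]), np.float64(0.0015825505893024973))
2 (array([ 0.49115227, -0.00733494]), np.float64(0.0018649444047211317))
3 (array([ 0.48900563, -0.08291095]), np.float64(0.002339833114060756))
4 (array([ 0.48704944, -0.15810836]), np.float64(0.0025609283952340643))
```

View pics/w4.png

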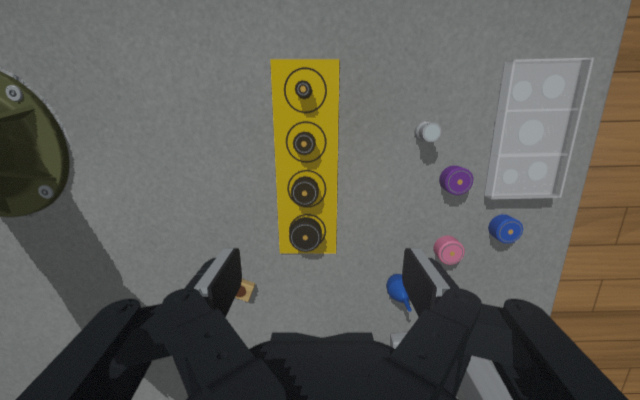

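The picture shows all four dies upright on their marks, at (303,89), (304,143), (305,192) and (305,236), within about 2.5 mm. The loupe is undisturbed at (429,132). Handing in.

```bash
python3 -c "
from station import ticket; print(ticket.close_job())"
```

```text
the job is handed in; nothing more can be done
None
```

The job is handed in at about 35 s of the 88 s: dies 54, 44, 34 and 24 stand upright on marks 4 to 1 (press on the right), each measured within about 3 mm of its mark centre, with the loupe still standing in place; no verdict was reported back.

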